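# Seat the drive dog in the feed wheel

### The job

The feeder's rubber-tyred feed wheel lies on the bench with its slotted hub facing up. Take the drive dog with four lugs by its square stem, turn it so that its lugs line up with the four slots in the hub, and lower it in with the gripper (do not drop it in) until it sits fully home, then let go. Leave the other two dogs, the three-lug one and the plain round one, where they stand.

Things in the scene. Friction and masses are not known exactly. Their poses are not given: they have to be found in the camera images.
- dog_four: Dog to fit: loose steel, 0.2-0.4 kg, upright on the bench, 80 mm tall. Foot (lowest 24 mm): round core 26 mm across and four lugs in a plus, 12 mm wide, reaching 36 mm from the axis. Square stem 26 x 26 mm from 24 to 80 mm; grip it with fingertips 30 mm or more above the underside, to clear the wheel. Origin: centre of underside, z up; lugs and stem flats along +-x and +-y.
- wheel_socket (a point): Centre of the floor of the plus-shaped pocket in the fixed feed wheel (150 mm, black tyre, aluminium hub): 22 mm deep, open upward, four slots 28 mm wide reaching 42 mm from the axis, square lands between. Floor 40 mm, hub face 62 mm above the bench. z up, slots along +-x and +-y. Play of the dog: 6 mm or 13 degrees. Seated, its underside is on the floor, lugs 2 mm proud.
- dog_three: Bystander, plain steel: the same square stem and height (80 mm), but three lugs at 120 degrees (12 mm wide, 24 mm high, reaching 36 mm from the axis, one along +x). It does not fit. Origin: centre of the underside, z up.
- dog_round: Bystander, plain steel: the same square stem and height (80 mm), but a plain round foot of 72 mm diameter, 24 mm high, without lugs. It does not fit. Origin: centre of the underside, z up.

How it is judged:
By the outcome, as a careful person would: the job done as asked, in the order asked, and still so for the second after the job is handed in, with the robot touching nothing.
It also fails if it takes over 38 s, if anything falls off the work surface, if the arm or the gripper's body presses on something with over 40 N, if the wrist force passes 120 N, or if a joint passes its speed limit or range.

### The arm

A 6-joint arm with a two-finger parallel gripper is mounted at the origin on the work surface. World frame = base frame: x ahead of the robot, y to its left, z up, the work surface at z = 0. Lengths are in m, angles in rad, forces in N, time in s.
With the tool pointing down it reaches from about 0.425 to 0.95 m from the base axis. Payload 3.5 kg.
Tool frame: the origin (TCP) lies at the very end of the fingers, on their centre line; the grasp point (between the pads) lies 19 mm behind it; z points along the fingers, y is the line along which they close (so a half turn about z gives the same grasp; the last joint's range is limited). The gripper opens to 85 mm and grips with 20 to 120 N. Pads are 22 mm wide; open, the fingers measure 114 mm over their backs; the gripper's body (76 mm by 85 mm) begins 54 mm behind the grasp point. The pads swing forward as they close: fully open they stand 13 mm farther back than shut.
Start: joints at [-1.34, 0.286, 1.577, -0, 1.279, -0.15], TCP at [0.251, -0.627, 0.231] pointing down, gripper open.
Joint ranges: [-2.77, 2.77], [-0.9, 2.22], [0.21, 2.48], [-1.53, 4.67], [0.24, 2.81], [-2.84, 2.84]. Speed limits (rad/s): [2.79, 2.79, 3.14, 3.14, 3.14, 3.14].

### API

Orientations are given as a unit quaternion [x, y, z, w].
In Python, from plant import ctrl gives the robot as it stands.
- The arm moves only by the tool pendant, called by a JSON object that holds its "op" and its "data", one argument or row to a line. Schema: {"type":"object","properties":{"increments":{"type":"array","items":{"type":"array","prefixItems":[{"type":"array","items":{"type":"number"},"minItems":3,"maxItems":3},{"type":"array","items":{"type":"number"},"minItems":3,"maxItems":3},{"type":"number"}],"minItems":3,"maxItems":3},"minItems":1,"maxItems":10},"clamp_n":{"type":"number"},"only":{"type":"string"},"quiet":{"type":"boolean"},"lines":{"type":"string"}},"required":["increments"],"additionalProperties":false}. increments is a list of rows, 1 to 10 of them, each written [[dx, dy, dz], [rx, ry, rz], opening]: dx, dy, dz in normalised numbers (1 is 0.6 m), then a rotation vector rx, ry, rz in a scale on which 1.0 is pi rad, then the opening from 0.0 (shut) to 1.0 (fully open); each row is the pose to reach, as a shift and turn from the pose commanded when the call began, along the tool's axes at that moment; what a row does not reach only later rows make up. A row lasts 1/8 s, in which the tool goes at most 0.0625 m and 0.188 rad, less where a joint would pass 70% of its speed; a pose out of reach is approached as far as the arm can. The fingers move at their own pace and stop on an object; clamp_n is the grip in N (left out, the last holds). Time passes only in rows, so rows that do not move let the fingers close. The tool returns the time, the measured TCP pose, the force, the opening and the grip force at its end. only (a regular expression) keeps the lines of the reply that match it, lines (a string "A,B") keeps lines A to B, and quiet returns only ok. Shift and turn numbers lie between -1 and 1, and a call with a number outside is refused. Input that does not fit is refused with a message, and nothing moves.
- ctrl.get_state(): the state, without advancing time (a new reading comes with each control period).
- ctrl.read_camera(name): name is "side" or "top" or "wrist"; returns a dict with "pixels" (400x640x3 uint8, red, green, blue), "camera_matrix" (3x3 intrinsics, pixels), "xyz" and "orientation" of the camera in the world. Camera axes: x right, y down, z forward; pixel columns grow to the right and rows downward; lengths in m; the calibration is good to about 2 mm. A picture is of the moment at which its call begins. There is no depth.
- ctrl.sign_off(): hands the job in; it is judged then, once.
The state is a dict: "time": time; "qpos": joint angles; "dq": joint speeds; "joint_efforts": joint torques, N m; "eef_pos": TCP position; "tcp_rot": TCP orientation; "contact_force": force on the tool from outside, world axes, zero at the start; "wrist_torque": the same for the moment, N m; "opening": opening from 0.0 (shut) to 1.0 (fully open); "finger_force": force on a finger pad.
Only numpy, scipy, OpenCV 4.12 (cv2) and the standard library are available. Lean on these libraries where they do the work, as an engineer would, in place of code of your own. Each camera call takes 0.05 s, during which the arm holds its last target. There are 200 camera calls.

## Working session

There is one attempt and no reset: what is moved stays moved. The work goes in short steps, Python scripts to look and compute and a tool call to move; the robot and the scene stay as the last step left them, time stands still between calls to the robot, and variables do not carry over. Pictures are saved under pics/ and viewed, at most 10 in all, crops included, and the job is handed in when it is done.

```bash
mkdir -p pics; ls
```

Create h.py:
```python
import numpy as np, cv2
from scipy.spatial.transform import Rotation as R
from plant import ctrl
def snap(n,f):
    c=ctrl.read_camera(n); cv2.imwrite('pics/'+f+'.png',c['pixels'][:,:,::-1]); np.savez('pics/'+f+'.npz',K=c['camera_matrix'],t=c['xyz'],q=c['orientation']); return c
def ray(f,u,v,z):
    c=np.load('pics/'+f+'.npz'); d=R.from_quat(c['q']).as_matrix()@np.linalg.inv(c['K'])@[u,v,1]
    return c['t']+d*(z-c['t'][2])/d[2]
def totool(p):
    s=ctrl.get_state(); return R.from_quat(s['tcp_rot']).as_matrix().T@(np.array(p)-s['eef_pos'])
```

Run:
```python
from h import *
for n in('top','side'):
    c=snap(n,n+'1'); print(n,c['xyz'],c['orientation'],c['camera_matrix'][0])
s=ctrl.get_state();print(s['time'],R.from_quat(s['tcp_rot']).as_matrix().round(3))
```

```text
pics
plant.py
top [ 0.46946895 -0.00704302  0.88447205] [-0.70334433  0.70986506 -0.03123103  0.02056629] [437.29668229   0.         326.03631348]
side [ 0.44363155 -0.67412525  0.53065751] [ 0.88444102 -0.07284839  0.03806112 -0.45935666] [425.12066933   0.         315.71709001]
0.1 [[ 0.928  0.372 -0.001]
 [ 0.372 -0.928  0.002]
 [ 0.    -0.002 -1.   ]]
```

View pics/top1.png

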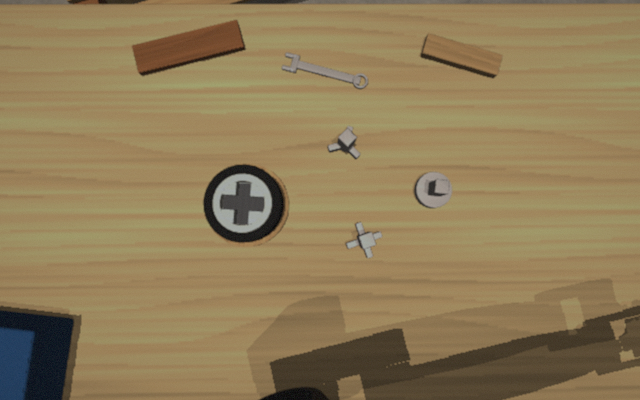

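View pics/side1.png

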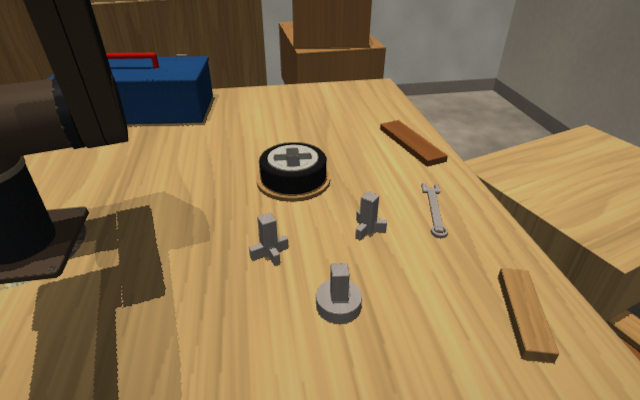

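The top view shows the four-lug dog near (364,239), the wheel hub at (242,203), the three-lug dog at (346,143) and the round one at (434,189). The side view agrees. I'll enlarge the dog and the hub.

Run:
```python
from h import *
i=cv2.imread('pics/top1.png')
a=cv2.resize(i[212:266,338:392],(400,400),interpolation=cv2.INTER_CUBIC)   # 7.407x
b=cv2.resize(i[165:245,202:282],(400,400),interpolation=cv2.INTER_CUBIC)   # 5x
cv2.imwrite('pics/crop1.png',np.hstack([a,b]))
```

```text
(no output)
```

View pics/crop1.png

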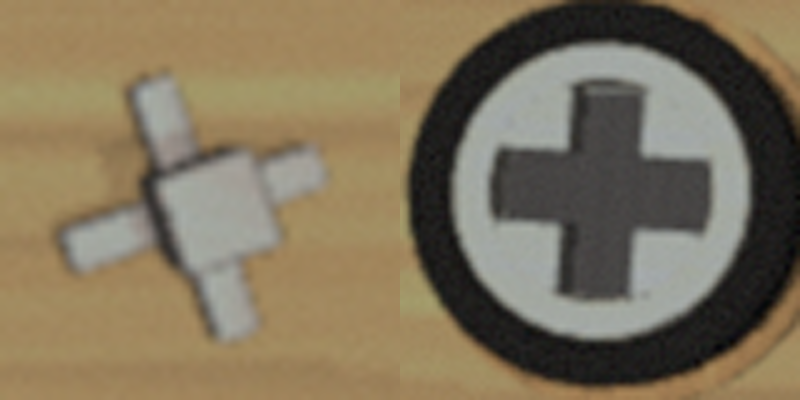

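The crop shows lug ends at about (154,80), (238,336), (70,250) and (322,167), and the stem top centre near (221,212). The slot ends are at about (612,83), (595,298), (496,184) and (710,196), and the hub centre is near (602,190). Next I'll convert these to positions and angles.

Create m.py:
```python
from h import *
A=lambda x,y,z:ray('top1',338+(x+.5)*54/400-.5,212+(y+.5)*54/400-.5,z)
B=lambda x,y,z:ray('top1',202+(x-400+.5)/5-.5,165+(y+.5)/5-.5,z)
ang=lambda p,q:np.degrees(np.arctan2(*(q-p)[[1,0]]))%90
L=[A(*p,.024) for p in((154,78),(238,338),(66,251),(326,166))]
print('dog lugs',np.mean(L,0),ang(L[0],L[1]),ang(L[2],L[3]),'stem',A(220,212,.08), [np.linalg.norm(L[0]-L[1]),np.linalg.norm(L[2]-L[3])])
W=[B(*p,.062) for p in((612,83),(595,298),(496,184),(710,196))]
print('wheel',np.mean(W,0),ang(W[0],W[1]),ang(W[2],W[3]),'hub',B(601.5,190.5,.062),[np.linalg.norm(W[0]-W[1]),np.linalg.norm(W[2]-W[3])])
d=(np.mean(L,0)+A(220,212,.08))/2
for p in (d,): print(totool([d[0],d[1],.15]),d)
s=ctrl.get_state();M=R.from_quat(s['tcp_rot']).as_matrix();print('tool y ang',np.degrees(np.arctan2(M[1,1],M[0,1])))
```

```bash
python3 m.py
```

```text
dog lugs [ 0.45391893 -0.09415845  0.024     ] 17.101921091929825 17.40586174976991 stem [ 0.4538941  -0.09441573  0.08      ] [np.float64(0.0720192842781293), np.float64(0.07267102920694053)]
wheel [0.52625707 0.13780403 0.062     ] 85.73949576184836 86.27419729813398 hub [0.52609525 0.13847572 0.062     ] [np.float64(0.08119338041650065), np.float64(0.08042922800206405)]
[ 0.38621523 -0.41798218  0.08104386] [ 0.45390652 -0.09428709  0.052     ]
tool y ang -68.18195021224363
```

The rows are not in the units I measure in: shifts go in shares of 0.6 m and turns go in shares of pi rad. I convert before sending: -0.418 m is -0.6967, 0.386 m is 0.6433, 0.08 rad is 0.0255.

{"op": "pendant", "data": {
  "increments": [
    [[0.3167,-0.35,0.0667],[0,0,0.0127],1],
    [[0.3167,-0.35,0.0667],[0,0,0.0127],1],
    [[0.3167,-0.35,0.0667],[0,0,0.0127],1],
    [[0.3167,-0.35,0.0667],[0,0,0.0127],1],
    [[0.3167,-0.35,0.0667],[0,0,0.0127],1],
    [[0.6433,-0.6967,0.1],[0,0,0.0255],1],
    [[0.6433,-0.6967,0.1],[0,0,0.0255],1],
    [[0.6433,-0.6967,0.1],[0,0,0.0255],1],
    [[0.6433,-0.6967,0.1],[0,0,0.0255],1],
    [[0.6433,-0.6967,0.1],[0,0,0.0255],1]
  ]
}}

```text
time: 1.35
eef_pos: [0.4539, -0.0923, 0.1707]
tcp_rot: [0.989, 0.151, -0.0, -0.0]
contact_force: [-0.3, -0.3, -0.7]
opening: 0.998
finger_force: 0.0
```

{"op": "pendant", "data": {
  "increments": [
    [[0,0,0],[0,0,0],1],
    [[0,0,0],[0,0,0],1],
    [[0,0,0],[0,0,0],1]
  ]
}}

```text
time: 1.72
eef_pos: [0.4536, -0.0962, 0.1713]
tcp_rot: [0.989, 0.149, -0.0, 0.0]
contact_force: [0.6, -0.1, -0.2]
opening: 0.996
finger_force: 0.0
```

Run:
```python
from h import *
print(totool([.4539,-.0943,.042]))
s=ctrl.get_state();M=R.from_quat(s['tcp_rot']).as_matrix();print(np.degrees(np.arctan2(M[1,1],M[0,1])),M[:,2],s['qpos'])
snap('wrist','w1')
```

```text
[ 0.00083172 -0.00174188  0.12933071]
-72.86701946203515 [-8.43380526e-05 -2.15234150e-04 -9.99999973e-01] [-4.28151684e-01 -1.32375078e-01  2.13592818e+00 -2.54263404e-04
  1.13802693e+00  8.43724368e-01]
```

View pics/w1.png

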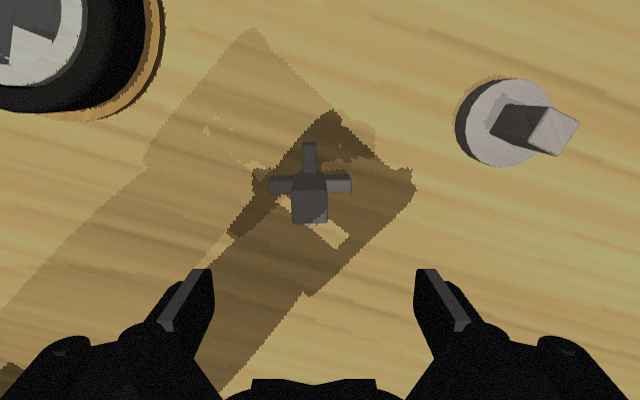

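The wrist view shows the four-lug dog at (310,190), square to the fingers and roughly centred between them. Its stem top is at (310,212), and the path down is clear.

Converted, 0.129 m is 0.215, 0.115 m is 0.1917.

{"op": "pendant", "data": {
  "increments": [
    [[0.0017,-0.0025,0.0833],[0,0,0],1],
    [[0.0017,-0.0025,0.15],[0,0,0],1],
    [[0.0017,-0.0025,0.1917],[0,0,0],1],
    [[0.0017,-0.0025,0.215],[0,0,0],1],
    [[0.0017,-0.0025,0.215],[0,0,0],1],
    [[0.0017,-0.0025,0.215],[0,0,0],1]
  ],
  "clamp_n": 60
}}

```text
time: 2.52
eef_pos: [0.4554, -0.094, 0.0435]
tcp_rot: [0.989, 0.15, 0.001, 0.001]
contact_force: [-0.4, -0.3, 0.4]
opening: 0.997
finger_force: 0.0
```

{"op": "pendant", "data": {
  "increments": [
    [[0,0,0],[0,0,0],0.2],
    [[0,0,0],[0,0,0],0.1],
    [[0,0,0],[0,0,0],0],
    [[0,0,0],[0,0,0],0],
    [[0,0,0],[0,0,0],0],
    [[0,0,0],[0,0,0],0],
    [[0,0,0],[0,0,0],0],
    [[0,0,0],[0,0,0],0]
  ],
  "clamp_n": 60
}}

```text
time: 3.52
eef_pos: [0.4548, -0.0934, 0.0427]
tcp_rot: [0.989, 0.15, 0.0, 0.0]
contact_force: [1.0, 1.8, 3.8]
opening: 0.299
finger_force: 59.5
```

{"op": "pendant", "data": {
  "increments": [
    [[0,0,-0.0667],[0,0,0],0],
    [[0,0,-0.1333],[0,0,0],0],
    [[0,0,-0.1833],[0,0,0],0],
    [[0,0,-0.1833],[0,0,0],0],
    [[0,0,-0.1833],[0,0,0],0]
  ]
}}

```text
time: 4.15
eef_pos: [0.4529, -0.0929, 0.15]
tcp_rot: [0.989, 0.15, -0.002, -0.001]
contact_force: [0.3, -0.2, -1.3]
opening: 0.295
finger_force: 59.8
```

Run:
```python
from h import *
print(totool([.5262+.0006,.1381+.0004,.152]))
snap('side','s2')
```

```text
[ 0.13907407 -0.19911874 -0.00190964]
```

View pics/s2.png

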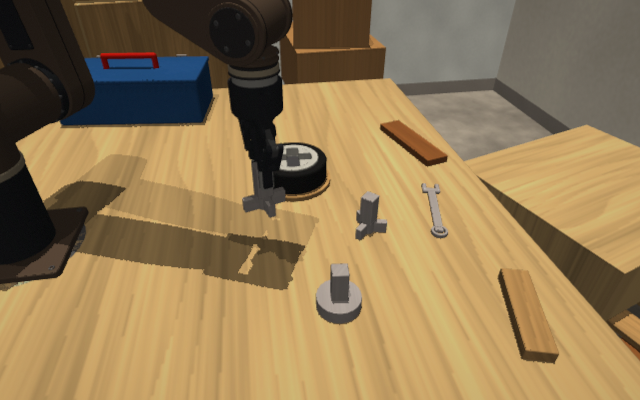

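The dog hangs upright in the gripper, with its foot at about (265,200), and the other two dogs haven't moved. I'll carry it over the hub and turn it.

Converted, -0.199 m is -0.3317, -0.17 m is -0.2833, 0.371 rad is 0.1181.

{"op": "pendant", "data": {
  "increments": [
    [[0.05,-0.0667,0],[0,0,0.0223],0],
    [[0.1,-0.1417,0],[0,0,0.0477],0],
    [[0.15,-0.2167,0],[0,0,0.0764],0],
    [[0.2,-0.2833,0],[0,0,0.1019],0],
    [[0.2317,-0.3317,0],[0,0,0.1181],0],
    [[0.2317,-0.3317,0],[0,0,0.1181],0],
    [[0.2317,-0.3317,0],[0,0,0.1181],0],
    [[0.2317,-0.3317,0],[0,0,0.1181],0],
    [[0.2317,-0.3317,0],[0,0,0.1181],0]
  ]
}}

```text
time: 5.32
eef_pos: [0.528, 0.137, 0.1522]
tcp_rot: [0.999, -0.036, -0.0, 0.0]
contact_force: [-0.5, 0.0, -1.4]
opening: 0.297
finger_force: 60.1
```

Run:
```python
from h import *
print(totool([.5262+.0006,.1381+.0004,.152]))
s=ctrl.get_state();M=R.from_quat(s['tcp_rot']).as_matrix();print(np.degrees(np.arctan2(M[1,1],M[0,1])),M[:,2],s['finger_force'])
c=snap('top','t3');i=c['pixels'][:,:,::-1]
a=cv2.resize(i[150:260,190:300],(550,550),interpolation=cv2.INTER_CUBIC);cv2.imwrite('pics/t3c.png',a)
```

```text
[-0.00135676 -0.00145499  0.00015286]
-94.0999562279149 [-3.12610400e-04 -1.12566558e-04 -9.99999945e-01] 60.063936710357666
```

View pics/t3c.png

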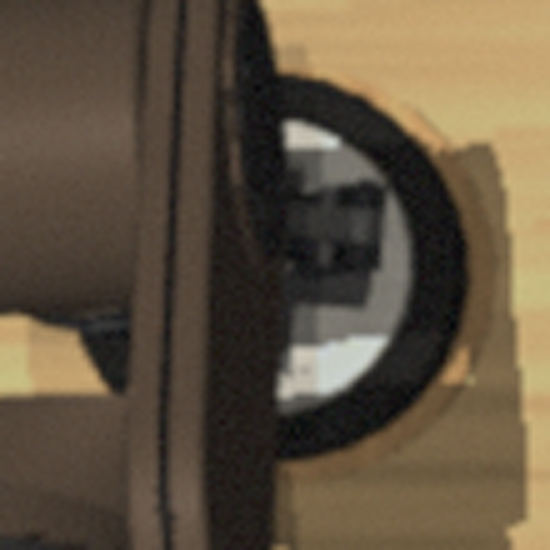

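The arm hides most of the hub from above. I'll lower to just over the hub face and check with the wrist and side cameras.

Converted, 0.037 m is 0.0617, -0.001 m is -0.0017.

{"op": "pendant", "data": {
  "increments": [
    [[-0.0017,-0.0017,0.0333],[0,0,0],0],
    [[-0.0017,-0.0017,0.0617],[0,0,0],0],
    [[-0.0017,-0.0017,0.0617],[0,0,0],0],
    [[-0.0017,-0.0017,0.0617],[0,0,0],0]
  ]
}}

```text
time: 5.88
eef_pos: [0.5276, 0.1389, 0.1156]
tcp_rot: [0.999, -0.035, 0.0, -0.0]
contact_force: [0.9, -0.1, -2.2]
opening: 0.298
finger_force: 60.0
```

Run:
```python
from h import *
print([totool([.5268,.1385,.0825]).round(4)])
c=snap('wrist','w4');d=snap('side','s4')
a=cv2.resize(c['pixels'][100:400,120:520],(400,300));a=c['pixels'][80:400,120:520]
b=cv2.resize(d['pixels'][90:210,240:350],None,fx=3.6,fy=3.6,interpolation=cv2.INTER_CUBIC)[:432,:396]
o=np.zeros((432,796,3),np.uint8);o[:320,:400]=a;o[:,400:400+b.shape[1]]=b;cv2.imwrite('pics/c4.png',o[:,:,::-1])
```

```text
[array([-0.0008,  0.0004,  0.0331])]
```

View pics/c4.png

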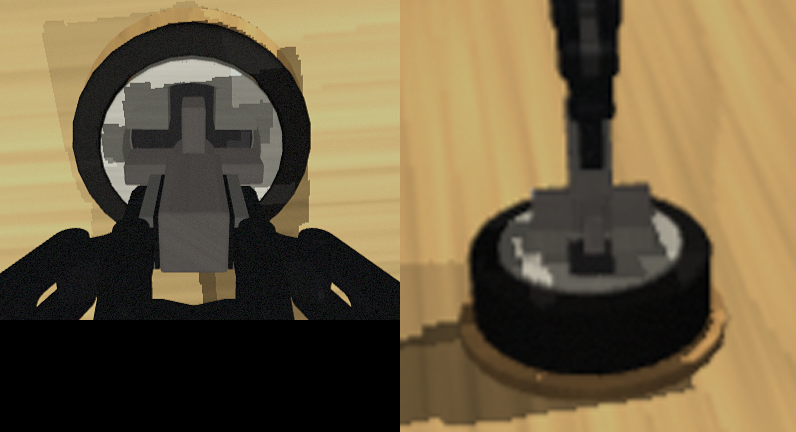

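The front lug (x≈193) is centred in its slot (169–215), the cross lug is parallel to its slots, and the side view agrees. Now I'll lower it in.

Converted, 0.031 m is 0.0517, 0.029 m is 0.0483.

{"op": "pendant", "data": {
  "increments": [
    [[-0.0008,0,0.0133],[0,0,0],0],
    [[-0.0008,0,0.025],[0,0,0],0],
    [[-0.0008,0,0.035],[0,0,0],0],
    [[-0.0008,0,0.0433],[0,0,0],0],
    [[-0.0008,0,0.0483],[0,0,0],0],
    [[-0.0008,0,0.0517],[0,0,0],0],
    [[-0.0008,0,0.0517],[0,0,0],0]
  ]
}}

```text
time: 6.85
eef_pos: [0.5268, 0.139, 0.0842]
tcp_rot: [0.999, -0.035, -0.0, -0.0]
contact_force: [0.0, -0.2, -2.3]
opening: 0.299
finger_force: 60.0
```

{"op": "pendant", "data": {
  "increments": [
    [[0,0,0.0017],[0,0,0],0],
    [[0,0,0.0033],[0,0,0],0],
    [[0,0,0.0033],[0,0,0],0],
    [[0,0,0.0033],[0,0,0],0]
  ]
}}

```text
time: 7.35
eef_pos: [0.527, 0.139, 0.0828]
tcp_rot: [0.999, -0.035, 0.0, -0.0]
contact_force: [-0.6, -0.7, 0.9]
opening: 0.295
finger_force: 60.5
```

Converted, 0.0005 m is 0.0008.

{"op": "pendant", "data": {
  "increments": [
    [[0,0,0.0008],[0,0,0],0],
    [[0,0,0.0008],[0,0,0],0],
    [[0,0,0.0008],[0,0,0],0]
  ]
}}

```text
time: 7.72
eef_pos: [0.5271, 0.139, 0.0827]
tcp_rot: [0.999, -0.035, 0.0, 0.0]
contact_force: [-1.7, -0.5, 6.5]
opening: 0.294
finger_force: 61.1
```

The contact force has risen to 6.5 N with the TCP at the seated height, so the dog is on the floor. I'll release and retreat upward.

{"op": "pendant", "data": {
  "increments": [
    [[0,0,0],[0,0,0],0.4],
    [[0,0,0],[0,0,0],0.5],
    [[0,0,0],[0,0,0],0.7],
    [[0,0,0],[0,0,0],0.8],
    [[0,0,0],[0,0,0],0.8],
    [[0,0,0],[0,0,0],0.8]
  ]
}}

```text
time: 8.48
eef_pos: [0.5268, 0.139, 0.0818]
tcp_rot: [0.999, -0.035, 0.0, -0.0]
contact_force: [-0.0, -0.4, -0.3]
opening: 0.798
finger_force: 0.0
```

{"op": "pendant", "data": {
  "increments": [
    [[0,0,-0.0333],[0,0,0],0.8],
    [[0,0,-0.1],[0,0,0],0.8],
    [[0,0,-0.1667],[0,0,0],0.8],
    [[0,0,-0.2333],[0,0,0],0.8],
    [[0,0.1,-0.2333],[0,0,0],0.8],
    [[0,0.2,-0.2333],[0,0,0],0.8],
    [[0,0.3,-0.2333],[0,0,0],0.8],
    [[0,0.3333,-0.2333],[0,0,0],0.8],
    [[0,0.3333,-0.2333],[0,0,0],0.8],
    [[0,0.3333,-0.2333],[0,0,0],0.8]
  ]
}}

```text
time: 9.72
eef_pos: [0.5127, -0.0598, 0.2218]
tcp_rot: [0.999, -0.035, -0.0, -0.0]
contact_force: [0.4, 0.5, 0.2]
opening: 0.797
finger_force: 0.0
```

Run:
```python
from h import *
c=snap('top','t5');d=snap('side','s5')
a=cv2.resize(c['pixels'][110:270,190:350],(400,400),interpolation=cv2.INTER_CUBIC)
b=cv2.resize(d['pixels'][110:210,240:340],(400,400),interpolation=cv2.INTER_CUBIC)
cv2.imwrite('pics/c5.png',np.hstack([a,b])[:,:,::-1])
```

```text
(no output)
```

View pics/c5.png

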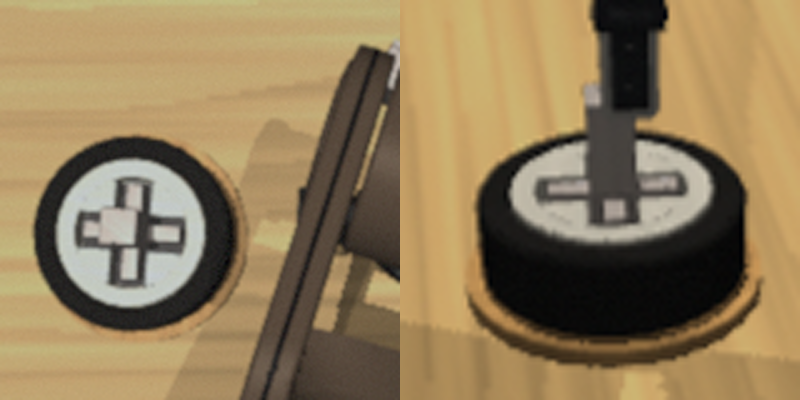

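Both views show the dog upright, with all four lugs down in the slots (hub centre near (130,232) in the left crop) and the gripper clear of it.

```bash
python3 -c "
from plant import ctrl
print(ctrl.sign_off())"
```

```text
the job is handed in; nothing more can be done
None
```

The four-lug dog sits fully home in the feed wheel hub, released with the gripper clear and the other two dogs untouched; I handed the job in at about 10 s of the 38 s allowed.

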